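# Line up the lab containers by height

### The job

Set the four containers (brown bottle with white cap, white pot with red lid, brown jar with black lid, small white jar with white lid) upright on the metal bar, one centred on each black seat, in order of height: the tallest at the end with the yellow tab, the shortest at the end with the grey tab. Do not tip any of them over, and leave the slim blue-capped vial standing where it is.

Things in the scene. Friction and masses are not known exactly. Their poses are not given: they have to be found in the camera images.
- brown_bottle: small brown bottle with a white screw cap, the tallest of the four; 48 mm diameter, 90 mm tall, round, loose, starts upright on a fixed 2 mm grey-green mat on the bench. Origin: centre of its underside; z axis up. Grip across its body, solid up to 74 mm above the bottom; a fair grip height is 45 mm. Rigid; 20 N is safe.
- red_pot: white pot with a red lid, second tallest (and the widest); 52 (55 at the lid) mm diameter, 60 mm tall, round, loose, starts upright on a fixed 2 mm grey-green mat on the bench. Origin: centre of its underside; z axis up. Grip across its body, solid up to 44 mm above the bottom; a fair grip height is 28 mm. Rigid; 20 N is safe.
- black_jar: brown jar with a black lid, third tallest; 40 (42 at the lid) mm diameter, 45 mm tall, round, loose, starts upright on a fixed 2 mm grey-green mat on the bench. Origin: centre of its underside; z axis up. Grip across its body, solid up to 33 mm above the bottom; a fair grip height is 23 mm. Rigid; 20 N is safe.
- white_jar: small white jar with a white lid, the shortest; 34 (36 at the lid) mm diameter, 34 mm tall, round, loose, starts upright on a fixed 2 mm grey-green mat on the bench. Origin: centre of its underside; z axis up. Grip across its body, solid up to 25 mm above the bottom; a fair grip height is 22 mm. Rigid; 20 N is safe.
- seat_1: round black rubber seat, 62 mm across, 2 mm thick, thin white rim, fixed on the flat metal bar (420 x 84 x 10 mm). Origin: centre of its underside, 10 mm above the bench (its top 12 mm). Own y axis along the bar, from seat 4 to seat 1. Seats 1 to 4 stand in this order, 85 mm apart. An end seat.
- seat_2: round black rubber seat, 62 mm across, 2 mm thick, thin white rim, fixed on the flat metal bar (420 x 84 x 10 mm). Origin: centre of its underside, 10 mm above the bench (its top 12 mm). Own y axis along the bar, from seat 4 to seat 1. Between seats 1 and 3.
- seat_3: round black rubber seat, 62 mm across, 2 mm thick, thin white rim, fixed on the flat metal bar (420 x 84 x 10 mm). Origin: centre of its underside, 10 mm above the bench (its top 12 mm). Own y axis along the bar, from seat 4 to seat 1. Between seats 2 and 4.
- seat_4: round black rubber seat, 62 mm across, 2 mm thick, thin white rim, fixed on the flat metal bar (420 x 84 x 10 mm). Origin: centre of its underside, 10 mm above the bench (its top 12 mm). Own y axis along the bar, from seat 4 to seat 1. An end seat.
- yellow_tab: yellow block, 18 mm along the bar, 70 mm across it, 20 mm high, fixed on one end of the metal bar (which end changes from start to start); a like grey block is fixed on the other end. Its centre is 64.5 mm from the centre of the nearest seat, in line with the seats. Origin: centre of its underside, 10 mm above the bench.
- blue_vial: slim clear vial with a blue cap, 22 mm diameter, 66 mm tall, loose, standing on the mat among the containers; to be left alone. Origin: centre of its underside.
There are look-alikes about, which are no part of the job. What is shaped like the red_pot but orange, purple or turquoise is not meant.

How it is judged:
By the outcome, as a careful person would: the job done as asked, in the order asked, and still so for the second after the job is handed in, with the robot touching nothing.
It also fails if it takes over 101 s, if anything falls off the work surface, if the arm or the gripper's body presses on something with over 40 N, if the wrist force passes 120 N, or if a joint passes its speed limit or range.

### The arm

A 6-joint arm with a two-finger parallel gripper is mounted at the origin on the work surface; the furniture and walls round the work are solid. World frame = base frame: x ahead of the robot, y to its left, z up, the work surface at z = 0. Lengths are in mm, angles in rad, forces in N, time in s.
With the tool pointing down it reaches from about 275 to 825 mm from the base axis. Payload 4.9 kg.
Tool frame: the origin (TCP) lies at the very end of the fingers, on their centre line; the grasp point (between the pads) lies 19 mm behind it; z points along the fingers, y is the direction in which the jaws open and shut (so a half turn about z gives the same grasp; the last joint's range is limited). The gripper opens to 85 mm and grips with 20 to 120 N. Pads are 22 mm wide; open, the fingers measure 114 mm over their backs; the gripper's body (76 mm by 85 mm) begins 54 mm behind the grasp point. The pads swing forward as they close: fully open they stand 13 mm farther back than shut.
Start: joints at [-1.278, 0.326, -0.193, 1.052, 0, 1.437], TCP at [227.691, -500.675, 231.281] pointing down, gripper open.
Joint ranges: [-2.65, 2.65], [-0.97, 1.79], [-1.3, 1.35], [-1.93, 2.1], [-1.47, 1.37], [-3.14, 3.14]. Speed limits (rad/s): [2.57, 2.57, 3.14, 3.14, 3.14, 3.14].

### API

Orientations are given as [roll, pitch, yaw] about the fixed x, y, z axes, in that order (R = Rz(yaw) Ry(pitch) Rx(roll)).
In Python, from bench import bot, solve_ik, imaging gives the robot as it stands. Calls block until the motion is done:
- bot.move_ptp(position, orientation): joint-space move of the TCP to a pose.
- bot.movel(position, rot=None, max_speed=150, threshold=None): straight line of the TCP; rot=None keeps the orientation; max_speed is the mean speed in mm/s. With threshold (N) it stops when the force on the tool has changed by that much, and returns True; else False.
- bot.move_j(angles): joint-space move.
- bot.grip(opening, effort=None): opening from 0.0 (shut) to 1.0 (fully open); effort is the grip in N (None keeps the last); returns when the fingers have stopped.
- bot.dwell(seconds).
- solve_ik(position, orientation): joint angles nearest the present ones, or None.
- bot.get_state(): the state.
- imaging.capture(name): name is "side" or "top"; returns the picture (400x640x3 uint8, blue, green, red); there is no depth.
- imaging.camera_model(name): a dict with "K" (3x3 intrinsics, pixels), "position" and "rotation" of the camera in the world. Camera axes: x right, y up, looking along -z (the intrinsics and any distortion apply to the point x, -y, -z); pixel columns grow to the right and rows downward; lengths in mm; the calibration is good to about 2 mm. A picture is of the moment at which its call begins. camera_model takes no time and is no camera call.
A pose or a line that the arm cannot do raises bot.IKError and nothing moves.
- bot.sign_off(): hands the job in, once; it reports no verdict.
The state is a dict: "t": time; "qpos": joint angles; "joint_velocities": joint speeds; "effort": joint torques, N m; "tcp_pos": TCP position; "orientation": TCP orientation; "contact_force": force on the tool from outside, world axes, zero at the start; "wrist_torque": the same for the moment, N m; "opening": opening from 0.0 (shut) to 1.0 (fully open).
Only numpy, scipy, OpenCV 4.12 (cv2) and the standard library are available. Lean on these libraries where they do the work, as an engineer would, in place of code of your own. Each camera call takes 0.05 s, during which the arm holds its last target. There are 200 camera calls.

## Working session

There is one attempt and no reset: what is moved stays moved. The work goes in short steps, each a Python script; the robot and the scene stay as the last script left them, time stands still between calls to the robot, and variables do not carry over. Pictures are saved under pics/ and viewed, on a budget of 14 in all, crops included, one or two more only if the job needs it, and the job is handed in when it is done.

```bash
mkdir -p pics; ls; python3 - <<'E'
from bench import bot, imaging
import cv2
for n in("top","side"):
    cv2.imwrite(f"pics/{n}0.png",imaging.capture(n)); m=imaging.camera_model(n); print(n,{k:(v.tolist() if hasattr(v,'tolist') else v) for k,v in m.items()})
s=bot.get_state();print(s['t'],s['tcp_pos'],s['orientation'])
E
```

```text
pics
top {'K': [[482.3678359747673, 0.0, 320.26504662717804], [0.0, 482.3678359747673, 194.39109880251797], [0.0, 0.0, 1.0]], 'position': [183.9524007586618, -83.84702683267095, 1715.9175823220905], 'rotation': [0.16337109860809307, 0.004893091999064847, -1.5540901705795322]}
side {'K': [[406.10914887646277, 0.0, 320.7963421212322], [0.0, 406.10914887646277, 192.0031840812409], [0.0, 0.0, 1.0]], 'position': [261.52195540600894, 961.7237518391191, 652.19633824196], 'rotation': [1.0540045344660396, 0.0013924113658319026, -2.9424636124531114]}
0.1 [ 227.5161156  -500.17620867  230.59286476] [-3.14008550e+00 -1.84624111e-04  4.26754027e-01]
```

View pics/top0.png

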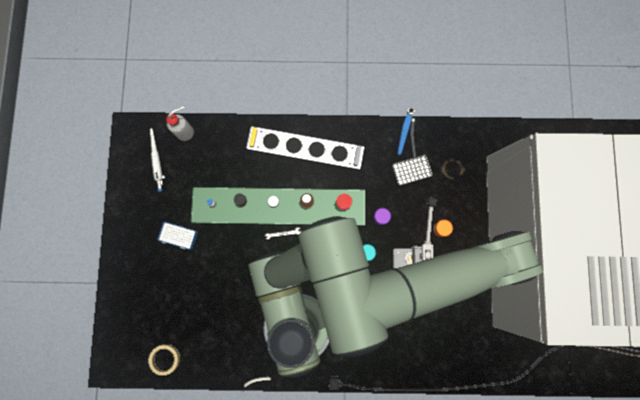

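View pics/side0.png

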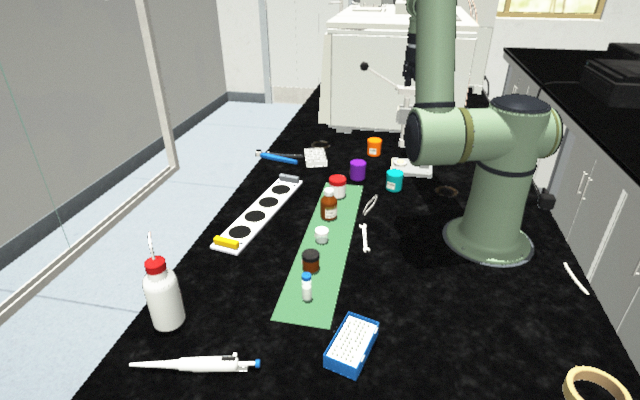

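The top view shows the containers in a row on the mat: vial (211,202), black lid (240,200), white jar (273,201), bottle cap (306,200) and red lid (344,202). The yellow tab is at about (252,138) and the grey tab at (359,157). 

Possible look-alikes, top view: purple (382,215), turquoise (369,253) and orange (444,228) pots, plus the red-capped wash bottle (173,120). I'm choosing the red and white pot on the mat at (344,202). Next I'll take enlarged crops to check this and measure.

```bash
python3 - <<'E'
import cv2
t=cv2.imread("pics/top0.png")[115:235,185:385]; cv2.imwrite("pics/topc.png",cv2.resize(t,None,fx=4,fy=4,interpolation=cv2.INTER_CUBIC))
t=cv2.imread("pics/side0.png")[165:315,205:365]; cv2.imwrite("pics/sidec.png",cv2.resize(t,None,fx=4,fy=4,interpolation=cv2.INTER_CUBIC))
E
```

```text
(no output)
```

View pics/topc.png

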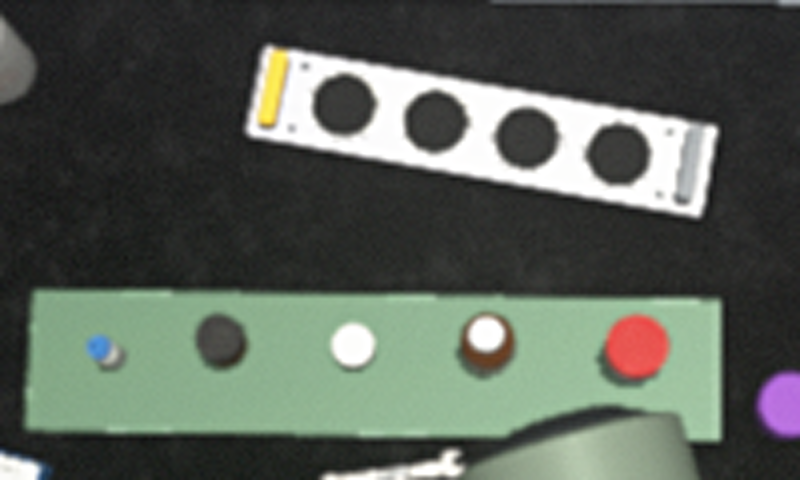

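View pics/sidec.png

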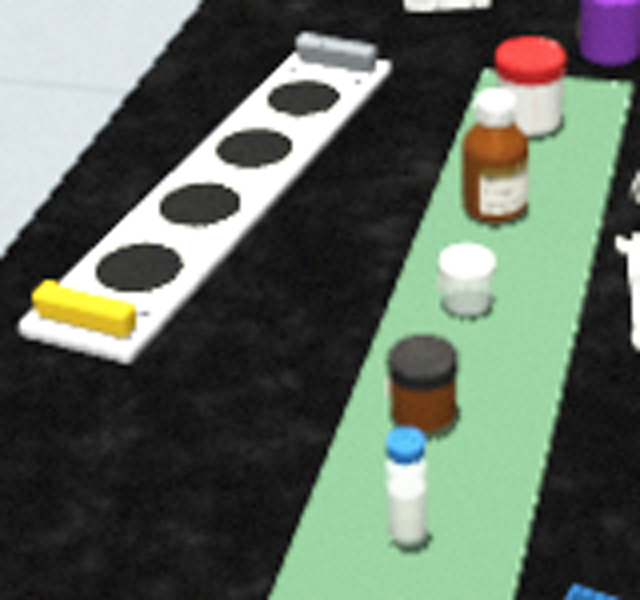

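The crops show four round containers plus the vial on the mat, with the red lid on a white body as described. Yellow is at the seat shown at crop (344,104). Now I'll triangulate.

```bash
cat > geo.py <<'E'
import numpy as np
from scipy.spatial.transform import Rotation as R
from bench import imaging
M={n:imaging.camera_model(n) for n in("top","side")}
def ray(n,p):
    K=np.array(M[n]['K']); d=np.linalg.solve(K,[*p,1.]); d=d*[1,-1,-1]
    d=R.from_euler('xyz',M[n]['rotation']).apply(d); return np.array(M[n]['position'],float),d/np.linalg.norm(d)
def tri(a,b):
    A=0;B=0;L=[ray("top",a),ray("side",b)]
    for o,d in L:
        P=np.eye(3)-np.outer(d,d);A=A+P;B=B+P@o
    x=np.linalg.solve(A,B); return x,[np.linalg.norm(np.cross(x-o,d)) for o,d in L]
def plane(n,p,z):
    o,d=ray(n,p); return (o+d*(z-o[2])/d[2])
E
python3 - <<'E'
from geo import *
np.set_printoptions(precision=1,suppress=True)
T=lambda c:((c[0]+.5)/4+184.5,(c[1]+.5)/4+114.5); S=lambda c:((c[0]+.5)/4+204.5,(c[1]+.5)/4+164.5)
D=dict(s1=((344,104),(139,267),12),s2=((436,122),(200,204),12),s3=((527,138),(255,148),12),s4=((618,154),(304,97),12),
red=((637,346),(531,53),62),bottle=((486,334),(496,100),92),black=((220,339),(422,354),47),white=((353,344),(467,260),36),vial=((99,347),(406,438),68))
for k,(a,b,z) in D.items():
    x,e=tri(T(a),S(b)); print(k,x,np.round(e[0],1),'planes',plane("top",T(a),z)[:2],plane("side",S(b),z)[:2])
E
```

```text
s1 [660.4 113.6  11.7] 0.2 planes [660.6 113.6] [660.  114.1]
s2 [645.8  29.4  11. ] 0.5 planes [645.   29.2] [645.8  30.8]
s3 [631.5 -53.9  11.1] 0.0 planes [631.2 -53.9] [630.9 -52.5]
s4 [ 617.1 -136.8   12.2] 0.4 planes [ 617.6 -136.7] [ 616.7 -137. ]
red [ 434.2 -153.4   62.3] 0.2 planes [ 434.1 -153.4] [ 434.5 -154.1]
bottle [438.3 -23.4  91.2] 0.3 planes [437.8 -23.5] [438.3 -22. ]
black [438.3 211.4  46.3] 1.5 planes [436.7 211.1] [439.6 212.2]
white [435.7  95.6  35.8] 0.1 planes [435.8  95.6] [435.6  95.8]
vial [425.2 311.6  69.1] 0.5 planes [424.9 311.8] [426.  310.3]
```

Triangulated heights match the text (seats about 11.5, lids 62/91/46/36, spacing 84–85.5 mm). Before moving, I'll locate the stand near the start pose and check IK for the whole plan.

```bash
cat > plan.py <<'E'
import numpy as np
from bench import bot
Y=1.40
PICK=dict(bottle=(438.1,-23.2),red=(434.2,-153.5),black=(438.,211.5),white=(435.7,95.6))
PLACE=dict(bottle=(660.2,113.7),red=(645.6,29.6),black=(631.4,-53.8),white=(617.2,-137.0))
H=dict(bottle=28,red=8,black=3,white=1)     # TCP above the object's underside
O=lambda:[np.pi,0,Y]
def pick(n,ptp=False):
    x,y=PICK[n]; z=2+H[n]
    if ptp: bot.move_ptp([x,y,180],O())
    else: bot.movel([x,y,180],O(),max_speed=300)
    bot.movel([x,y,z+.5],max_speed=120)
    bot.grip(0,20+8)
    s=bot.get_state(); print(n,'opening',s['opening'],s['tcp_pos'],s['contact_force'],s['t'])
    bot.movel([x,y,180],max_speed=150)
def place(n):
    x,y=PLACE[n]; z=12.5+H[n]
    bot.movel([x,y,180],max_speed=220)
    print('held',bot.get_state()['opening'])
    bot.movel([x,y,z+4],max_speed=110)
    hit=bot.movel([x,y,z-1.5],max_speed=12,threshold=4)
    s=bot.get_state(); print(n,'hit',hit,s['tcp_pos'],s['contact_force'])
    bot.grip(1.0); bot.movel([x,y,180],max_speed=200); print('t',bot.get_state()['t'])
E
python3 - <<'E'
from geo import *; from bench import solve_ik
import plan
np.set_printoptions(precision=2,suppress=True)
print(tri((431,202),(364,66)))
for Y in (1.40,1.40-np.pi):
    for D,z in((plan.PICK,(4,180)),(plan.PLACE,(14,180))):
        for k,(x,y) in D.items():
            print(round(Y,2),k,*[solve_ik([x,y,zz],[np.pi,0,Y]) for zz in z])
E
```

```text
(array([ 391.18, -389.02,  355.91]), [np.float64(0.1190628117850043), np.float64(0.11906281178491855)])
1.4 bottle [-0.22  0.44 -0.75  0.39  0.    1.52] [-0.22  0.17 -0.55  0.86  0.    1.52]
1.4 red [-0.5   0.47 -0.69  0.41  0.    1.24] [-0.5   0.21 -0.5   0.87  0.    1.24]
1.4 black [ 0.3   0.5  -0.63  0.45  0.    2.04] [ 0.3   0.25 -0.43  0.88  0.    2.04]
1.4 white [ 0.05  0.45 -0.73  0.4   0.    1.79] [ 0.05  0.18 -0.53  0.86  0.    1.79]
1.4 bottle [ 0.06  0.74 -0.09  0.74  0.    1.8 ] [0.06 0.58 0.08 1.07 0.   1.8 ]
1.4 red [-0.07  0.7  -0.17  0.7   0.    1.67] [-0.07  0.54  0.01  1.04  0.    1.67]
1.4 black [-0.2   0.68 -0.21  0.68  0.    1.54] [-0.2   0.52 -0.03  1.02  0.    1.54]
1.4 white [-0.34  0.68 -0.21  0.68  0.    1.41] [-0.34  0.51 -0.04  1.02  0.    1.41]
-1.74 bottle [-0.22  0.44 -0.75  0.39  0.   -1.62] [-0.22  0.17 -0.55  0.86  0.   -1.62]
-1.74 red [-0.5   0.47 -0.69  0.41  0.   -1.9 ] [-0.5   0.21 -0.5   0.87  0.   -1.9 ]
-1.74 black [ 0.3   0.5  -0.63  0.45  0.   -1.1 ] [ 0.3   0.25 -0.43  0.88  0.   -1.1 ]
-1.74 white [ 0.05  0.45 -0.73  0.4   0.   -1.35] [ 0.05  0.18 -0.53  0.86  0.   -1.35]
-1.74 bottle [ 0.06  0.74 -0.09  0.74  0.   -1.34] [ 0.06  0.58  0.08  1.07  0.   -1.34]
-1.74 red [-0.07  0.7  -0.17  0.7   0.   -1.47] [-0.07  0.54  0.01  1.04  0.   -1.47]
-1.74 black [-0.2   0.68 -0.21  0.68  0.   -1.6 ] [-0.2   0.52 -0.03  1.02  0.   -1.6 ]
-1.74 white [-0.34  0.68 -0.21  0.68  0.   -1.74] [-0.34  0.51 -0.04  1.02  0.   -1.74]
```

There is a tall stand with a knob at about (391,-389,356), right in the swing path, so I need a closer look.

```bash
python3 - <<'E'
import cv2, numpy as np
a=cv2.imread("pics/side0.png")[0:200,340:480]; b=cv2.imread("pics/top0.png")[185:285,355:465]
a=cv2.resize(a,(420,600),interpolation=cv2.INTER_CUBIC); b=cv2.resize(b,(374,340),interpolation=cv2.INTER_CUBIC)
c=np.zeros((600,800,3),np.uint8); c[:,:420]=a; c[:340,424:798]=b; cv2.imwrite("pics/stand.png",c)
E
```

```text
(no output)
```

View pics/stand.png

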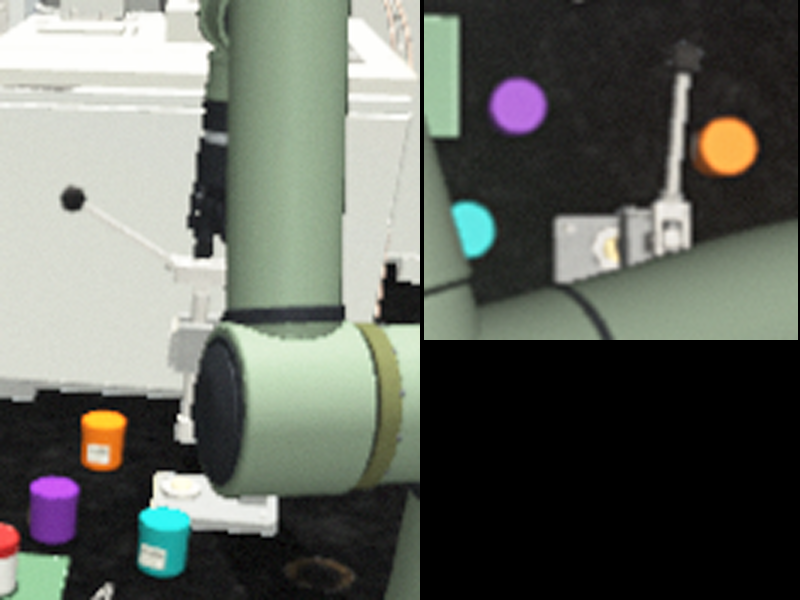

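This is a lever press about 360 mm tall, and its lever tip is at the TCP's own radius. I'll raise the TCP straight up to 460, swing joint 1 at that height, and only then go down.

```bash
python3 - <<'E'
from geo import *
from bench import bot, solve_ik
from plan import *
import cv2, plan
np.set_printoptions(precision=2,suppress=True)
print('pivot',tri((428,248),(405,88)))
p=bot.get_state()['tcp_pos']
bot.movel([p[0],p[1],460],max_speed=200)
q=np.array(bot.get_state()['qpos']); print(q)
q[0]=-0.22; q[5]=1.52; bot.move_j(list(q))
print(bot.get_state()['tcp_pos'],bot.get_state()['t'],bot.get_state()['contact_force'])
pick('bottle',True)
cv2.imwrite("pics/side1.png",imaging.capture("side")[60:340,160:480])
E
```

```text
pivot (array([ 258.94, -391.8 ,  290.97]), [np.float64(5.229173581873702), np.float64(5.229173581873834)])
[-1.28  0.3   0.34  1.61 -0.    1.44]
[547.14 -47.88 459.06] 3.3917 [-0.05  0.56 -0.18]
bottle opening 0.5509221764809467 [438.43 -23.27  30.99] [-0.72  0.06  5.23] 6.375
```

View pics/side1.png

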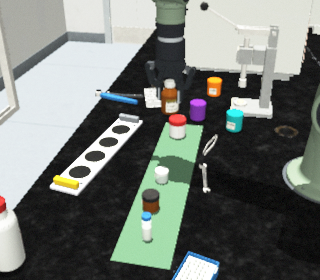

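The bottle is held upright, at crop (170,97), and the opening of 47 mm matches it. Now I'll place it.

```bash
python3 - <<'E'
from plan import *
from geo import imaging
import cv2
place('bottle'); pick('red')
cv2.imwrite("pics/side2.png",cv2.resize(imaging.capture("side")[60:340,160:480],None,fx=2,fy=2))
E
```

```text
held 0.5516118339615736
bottle hit True [660.59790636 113.76666525  41.04997133] [-1.58173451 -0.06355251  5.31351743]
t 11.9917
red opening 0.6011253121727923 [ 434.52952527 -153.69536066   11.04376271] [-0.71897194  1.01069211  5.66671308] 15.275
```

View pics/side2.png

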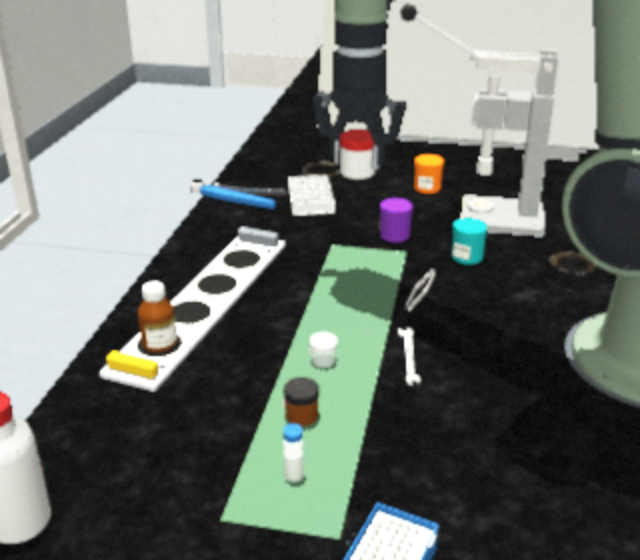

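The bottle stands centred on seat 1 and the red pot is held. I'll do the rest with an opening check on each.

```bash
python3 - <<'E'
from plan import *
from geo import imaging
import cv2
place('red')
for n,o in(('white',.40),('black',.47)):
    pick(n)
    if abs(bot.get_state()['opening']-o)>.08: print('BAD GRIP',n); break
    place(n)
else:
    bot.movel([500,-20,330],max_speed=250)
    bot.dwell(.3)
cv2.imwrite("pics/side3.png",imaging.capture("side")); cv2.imwrite("pics/top3.png",imaging.capture("top"))
t=cv2.imread("pics/top3.png")[115:235,185:385]; cv2.imwrite("pics/top3c.png",cv2.resize(t,None,fx=4,fy=4,interpolation=cv2.INTER_CUBIC))
t=cv2.imread("pics/side3.png")[165:315,205:365]; cv2.imwrite("pics/side3c.png",cv2.resize(t,None,fx=4,fy=4,interpolation=cv2.INTER_CUBIC))
print(bot.get_state()['t'])
E
```

```text
held 0.6004778891131625
red hit True [645.97092862  29.5741646   21.10696901] [-0.25020061  0.1368339   5.00437531]
t 21.375
white opening 0.38700214900945173 [435.81197745  95.62811189   3.81639322] [-1.01235578 -0.08697103  5.32076348] 24.4083
held 0.3853815328918047
white hit True [ 617.49635416 -137.09382541   13.86489777] [ 0.17623492 -0.03825657  4.61935514]
t 30.7833
black opening 0.4605082546767643 [438.24065833 211.55972575   5.9017742 ] [-1.16837875 -1.27547888  4.70839645] 34.3333
held 0.46046647015945513
black hit True [631.70057997 -53.86463901  15.92125934] [0.39805268 0.55647947 3.90388689]
t 40.7833
42.1417
```

View pics/side3c.png

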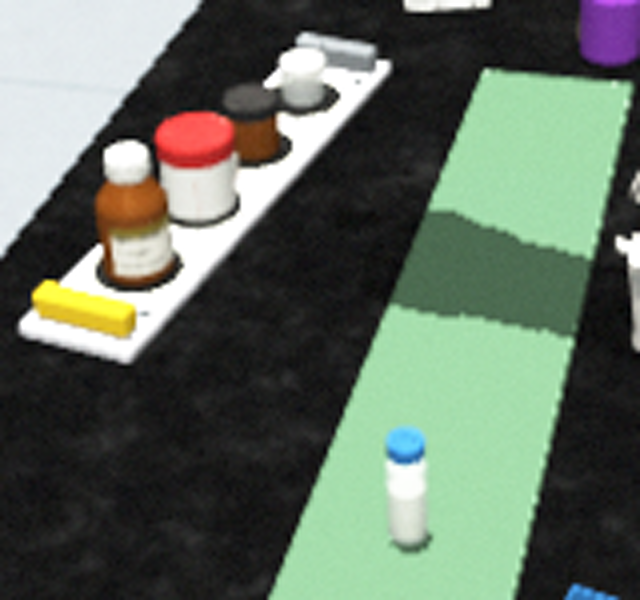

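View pics/top3c.png

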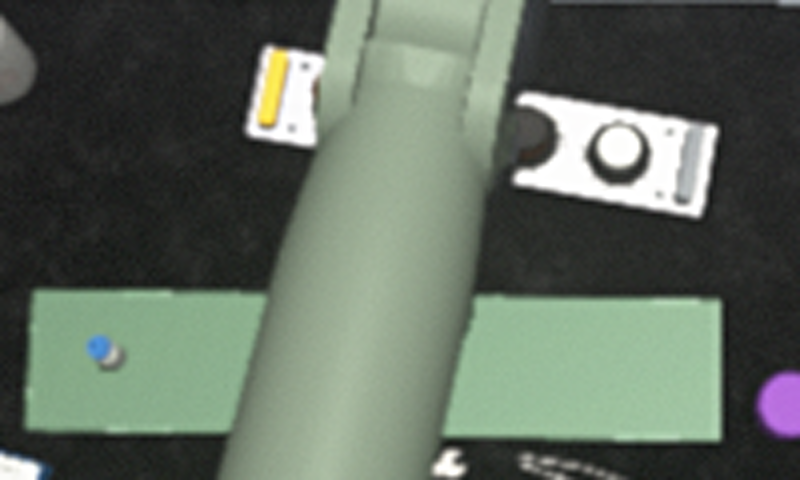

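The order is right, all four are upright, and the vial hasn't moved. The arm hides seats 1 and 2 from above, so I'll swing it aside to the left and verify the centring.

```bash
python3 - <<'E'
from bench import bot, imaging
import cv2
q=list(bot.get_state()['qpos']); q[0]=1.1; bot.move_j(q); bot.dwell(.5)
t=imaging.capture("top")[115:235,185:385]; cv2.imwrite("pics/top4c.png",cv2.resize(t,None,fx=4,fy=4,interpolation=cv2.INTER_CUBIC))
print(bot.get_state()['t'])
E
```

```text
44.8417
```

View pics/top4c.png

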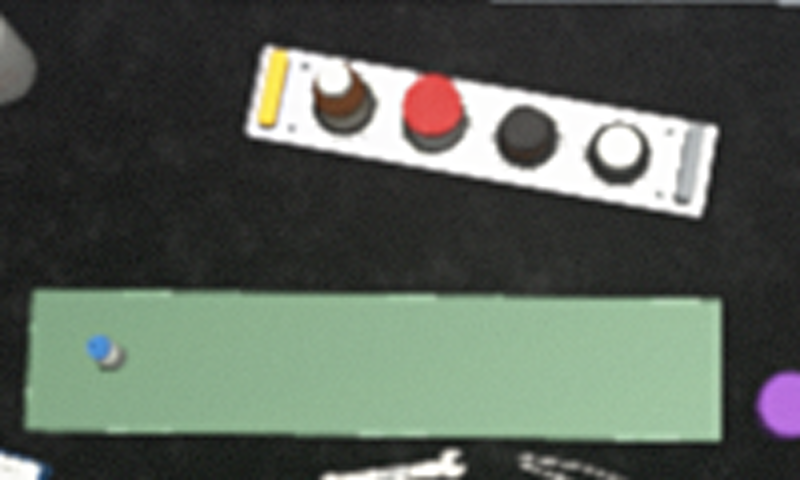

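```bash
python3 - <<'E'
from geo import *; from plan import PLACE,bot
T=lambda c:((c[0]+.5)/4+184.5,(c[1]+.5)/4+114.5); S=lambda c:((c[0]+.5)/4+204.5,(c[1]+.5)/4+164.5)
D=dict(bottle=((334,79),(128,153)),red=((433,104),(196,131)),black=((526,131),(250,98)),white=((619,146),(302,60)))
err=[]
for k,(a,b) in D.items():
    x,e=tri(T(a),S(b)); err.append(np.linalg.norm(x[:2]-PLACE[k])); print(k,x.round(1),(x[:2]-PLACE[k]).round(1))
if max(err)<5: bot.sign_off(); print('signed off')
E
```

```text
bottle [658.1 112.7 102.1] [-2.1 -1. ]
red [644.7  28.3  72. ] [-0.9 -1.3]
black [629.2 -53.1  55. ] [-2.2  0.7]
white [ 616.3 -136.5   46.1] [-0.9  0.5]
the job is handed in; nothing more can be done
signed off
```

All four containers are standing upright on the bar and the job is handed in. From the yellow-tab end to the grey-tab end they are: brown bottle, red-lidded pot, black-lidded jar, small white jar.

- **Centring:** measured from both cameras, each container is within about 2.4 mm of its seat centre, which is about the accuracy of the calibration.
- **Height:** the lid tops measured 102, 72, 55 and 46 mm against the expected 102, 72, 57 and 46. The black jar's 2 mm shortfall is within reading error.
- **Vial:** the blue-capped vial is at the same pixels as before.
- **Time and forces:** I finished at about 45 s. The tool forces I sampled when gripping and setting down stayed under about 6 N.
- **Obstacle:** I raised the arm over a tall lever press near its start pose before swinging across. It touched nothing else that I could see.

No check failed.

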